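# Hang the rinsed model parts to drip dry

### The arm

A 6-joint arm with a two-finger parallel gripper is mounted at the origin on the work surface. World frame = base frame: x ahead of the robot, y to its left, z up, the work surface at z = 0. Lengths are in mm, angles in degrees, forces in N, time in s.
With the tool pointing down it reaches from about 300 to 850 mm from the base axis. Payload 4.2 kg.
Tool frame: the origin (TCP) lies on the centre line of the jaws, within the pads' length; the fingertips stand 8 mm ahead of it and the grasp point (between the pads) lies 11 mm behind it; z points along the fingers, y is the line along which they close (so a half turn about z gives the same grasp; the last joint's range is limited). The gripper opens to 91 mm and grips with 3 to 60 N. Pads are 32 mm wide; open, the fingers measure 118 mm over their backs; the gripper's body (76 mm by 178 mm) begins 60 mm behind the grasp point.
Start: joints at [65.947, 18.312, 89.639, -0, 72.044, -1.146], TCP at [223.814, 529.673, 186.876] pointing down, gripper open.
Joint ranges: [-177.97, 177.97], [-48.28, 115.42], [12.27, 149.76], [-77.06, 257.06], [2.81, 150.46], [-146.56, 146.56]. Speed limits (degrees/s): [147.25, 147.25, 180, 180, 180, 180].

### API

Orientations are given as [roll, pitch, yaw] about the fixed x, y, z axes, in that order (R = Rz(yaw) Ry(pitch) Rx(roll)).
In Python, from workcell import telemetry, eyes, ticket gives the robot as it stands. The module is installed in compiled form; this text tells all that it offers.
- The arm moves only by the shell command python3 -m crank 'ROWS' [OPENING] [FORCE]. ROWS is JSON, a list of rows, each an object of numbers: "dx", "dy", "dz": the shift along the world's x, y, z normalised to -1 to 1, where 1 is 80 cm; "yaw": the turn about the world's z normalised to -1 to 1, where 1 is 5 degrees. A call has 1 to 10 rows; each row shifts and turns the commanded pose from where the row before left it; what a row does not reach is not made up. A row lasts 1/8 s, in which the tool goes at most 62.5 mm and 10.7 degrees, less where a joint would pass 70% of its speed; a pose out of reach is approached as far as the arm can. A call with a number of a shift or a turn outside -1 to 1 is refused whole. A call with a gripper value outside its range is refused whole. OPENING is the opening, from 0 (shut) to 1 (fully open), set as the call begins (- or left out, the last holds). The fingers move at their own pace and stop on an object; FORCE is the grip in N (left out, the last holds). Time passes only in rows, so rows that do not move let the fingers close. It gives the time, the measured TCP pose, the force, the opening and the grip force at its end, in the units of the state.
- telemetry.state(): the state, without advancing time (a new reading comes with each control period).
- eyes.grab_frame(name): name is "scene" or "side" or "wrist"; returns the picture (400x640x3 uint8, red, green, blue); there is no depth.
- eyes.calibration(name): a dict with "camera_matrix" (3x3 intrinsics, pixels), "world_from_camera" (4x4, takes a point from camera to world coordinates). Camera axes: x right, y down, z forward; pixel columns grow to the right and rows downward; lengths in mm; the calibration is good to about 2 mm. The wrist camera is an equidistant fisheye: a pixel r from the principal point sees the ray r / f radians off the axis. A picture is of the moment at which its call begins: read the wrist's pose just before it. calibration takes no time and is no camera call; for the wrist camera it gives the pose at the moment of the call.
- ticket.job_done(): hands the job in; it is judged then, once.
The state is a dict: "time_s": time; "qpos": joint angles; "qvel": joint speeds; "effort": joint torques, N m; "ee_pos": TCP position; "ee_rot": TCP orientation; "force": force on the tool from outside, world axes, zero at the start; "torque": the same for the moment, N m; "gripper_width": finger opening in mm; "gripper_force": force on a finger pad.
Only numpy, scipy, OpenCV 4.12 (cv2) and the standard library are available. Lean on these libraries where they do the work, as an engineer would, in place of code of your own. Each camera call takes 0.05 s, during which the arm holds its last target. There are 200 camera calls.

### The job

Swing the drip stand's folded arm out over its white tray until it clicks fully home at its stop. Then hang the orange-handled basket of rinsed parts by its handle in the hook at the end of the arm: let it down gently until it rests in the hook before you let go, not dropping it, with the hook near the middle of the handle so that it hangs level and still, with the arm still fully home. Leave the blue-handled basket and the little brick house where they stand.

Things in the scene. Friction and masses are not known exactly. Their poses are not given: they have to be found in the camera images.
- drip_stand: fixed stand: grey foot 100 x 100 x 12 mm with an 80 mm square housing on it up to 85 mm, steel post 18 mm thick, 235 mm high, and a white drip tray 160 x 140 x 14 mm at the foot's -y side (tray centre 124 mm from the post). Origin: post axis at table level, z up. A swing arm turns on the post; fully out it points along the stand's -y, over the tray.
- drip_arm (a joint): angle of the aluminium swing arm about the post, rad: 0 = folded (along the stand's -x), growing anticlockwise seen from above, 1.571 = fully home at its stop (along the stand's -y). It resists with up to 5 N at 95 mm from the post and falls back if let go before about 1.0; beyond 1.35 it snaps into its end detent; about 3 N sideways at the hook knocks it out again.
- post_pivot (a point): point on the post axis at the height of the arm bar's centre line (215 mm above the table)
- hook_seat (a point): where the centre line of a hung handle bar rests in the V hook: 132 mm from the post axis, 6 mm below the arm's centre line; moves with the arm. The arm, a 10 mm bar level at 215 mm, dips 22 mm in a V from 117 mm from the post and rises to a tip at 150 mm (top 225 mm above the table). The V is about 20 mm wide at its mouth; the handle lies in it crosswise to the arm.
- parts_basket: loose steel basket of model parts (fixed inside), 90 (its x) x 110 (its y) x 48 mm high, 3 mm walls, 0.2 to 0.4 kg. Rigid orange handle arches over it in its y-z plane: 8 mm round bar, level top 84 mm long along the basket's y, centre line 135 mm above the underside, sloping to the sides (y = +-56 mm) and down to the rim. Origin: centre of the underside, z up.
- orange_handle (a point): middle of the level top bar of the orange handle, on the bar's centre line (135 mm above the basket's underside)
- empty_basket: the same basket but empty and with a blue handle: leave it alone. Origin: centre of the underside.
- model_house: little red brick model house, 66 x 61 mm, 115 mm high, loose and light: leave it alone. Origin: centre of the underside.
Things that resemble listed ones, but are neither listed nor needed, are in the scene too. Leave any pink look-alike of the parts_basket alone.

How it is judged:
By the outcome, as a careful person would: the job done as asked, in the order asked, and still so for the second after the job is handed in, with the robot touching nothing.
It also fails if it takes over 64 s, if anything falls off the work surface, if the arm or the gripper's body presses on something with over 40 N, if the wrist force passes 120 N, or if a joint passes its speed limit or range.

## Working session

There is one attempt and no reset: what is moved stays moved. The work goes in short steps, Python scripts to look and compute and a shell command to move; the robot and the scene stay as the last step left them, time stands still between calls to the robot, and variables do not carry over. Pictures are saved under pics/ and viewed, at most 10 in all, crops included, and the job is handed in when it is done.

```bash
mkdir -p pics; cat > h.py <<'E'
import numpy as np, cv2
from workcell import telemetry, eyes, ticket
def save(name,fn,crop=None,s=1):
    im=eyes.grab_frame(name)
    cv2.imwrite('pics/raw_'+fn,im[:,:,::-1])
    if crop: x0,y0,x1,y1=crop; im=im[y0:y1,x0:x1]
    if s!=1: im=cv2.resize(im,None,fx=s,fy=s,interpolation=cv2.INTER_CUBIC)
    cv2.imwrite('pics/'+fn,im[:,:,::-1])
def ray(name,u,v):
    c=eyes.calibration(name);K=np.array(c['camera_matrix']);T=np.array(c['world_from_camera'])
    d=np.array([(u-K[0,2])/K[0,0],(v-K[1,2])/K[1,1],1.])
    if name=='wrist':
        r=np.hypot(d[0],d[1]); d=np.array([d[0]/r*np.sin(r),d[1]/r*np.sin(r),np.cos(r)]) if r>1e-9 else np.array([0,0,1.])
    return T[:3,3],T[:3,:3]@d/np.linalg.norm(d)
def atz(name,u,v,z):
    o,d=ray(name,u,v); return o+d*(z-o[2])/d[2]
def tri(*obs):
    A=np.zeros((3,3));b=np.zeros(3);R=[ray(*x) for x in obs]
    for o,d in R: P=np.eye(3)-np.outer(d,d);A+=P;b+=P@o
    p=np.linalg.solve(A,b); return p,[np.linalg.norm((np.eye(3)-np.outer(d,d))@(p-o)) for o,d in R]
def proj(name,p):
    c=eyes.calibration(name);K=np.array(c['camera_matrix']);T=np.array(c['world_from_camera'])
    q=T[:3,:3].T@(np.array(p)-T[:3,3]); return (K@(q/q[2]))[:2]
E
python3 - <<'E'
from h import *
save('scene','s1.png');save('side','d1.png')
a=cv2.imread('pics/s1.png');b=cv2.imread('pics/d1.png')
print(telemetry.state())
for n in('scene','side','wrist'):print(n,np.round(eyes.calibration(n)['world_from_camera'],2).tolist(),np.round(eyes.calibration(n)['camera_matrix'],1).tolist())
E
```

```text
{'time_s': 0.1, 'qpos': array([ 6.59473633e+01,  1.83461028e+01,  8.96974258e+01, -1.72678733e-03,
        7.20446445e+01, -1.14642623e+00]), 'qvel': array([ 0.05858018, -0.1087097 , -0.15422387,  0.03092452,  0.00613192,
        0.07513864]), 'effort': array([-7.03416135e-04, -4.13328910e+01, -2.32510597e+01,  7.27983378e-02,
        4.22100176e-02, -5.47988475e-05]), 'ee_pos': array([223.62019643, 529.21004236, 186.13667836]), 'ee_rot': array([-1.79911812e+02, -1.22590894e-04,  1.57094323e+02]), 'force': array([0.2461286 , 0.36937174, 0.05152005]), 'torque': array([-0.03162508, -0.03150304,  0.02117399]), 'gripper_force': 0.0, 'gripper_width': 91.29207824244905}
scene [[0.77, 0.55, -0.34, 952.24], [0.64, -0.66, 0.39, -501.74], [-0.01, -0.51, -0.86, 1142.35], [0.0, 0.0, 0.0, 1.0]] [[412.4, 0.0, 324.2], [0.0, 412.4, 195.4], [0.0, 0.0, 1.0]]
side [[0.86, -0.3, 0.42, 176.06], [-0.52, -0.49, 0.7, -715.01], [-0.0, -0.82, -0.58, 696.18], [0.0, 0.0, 0.0, 1.0]] [[408.6, 0.0, 324.4], [0.0, 408.6, 195.5], [0.0, 0.0, 1.0]]
wrist [[0.39, 0.89, 0.24, 156.16], [0.92, -0.38, -0.1, 557.92], [-0.0, 0.26, -0.97, 383.31], [0.0, 0.0, 0.0, 1.0]] [[309.7, 0.0, 318.6], [0.0, 309.7, 201.2], [0.0, 0.0, 1.0]]
```

View pics/s1.png

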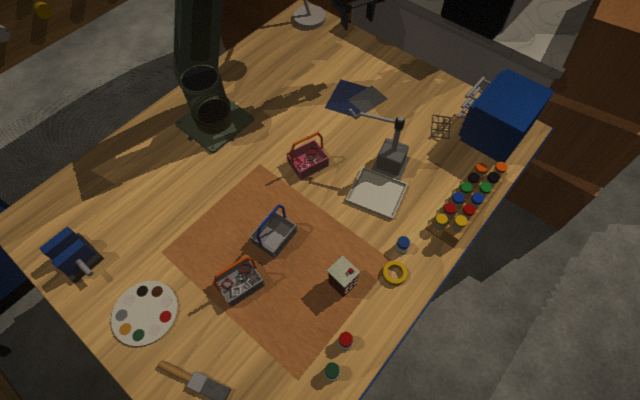

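View pics/d1.png

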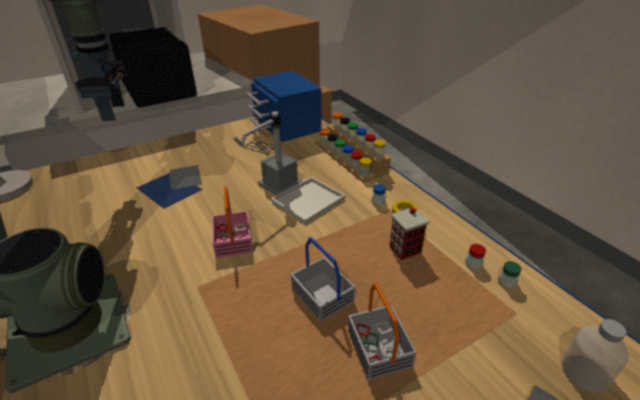

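Candidates: the grey basket with an orange handle (scene 240,282 / side 380,340) is the target. The pink look-alike with an orange handle (scene 308,158 / side 232,235) and the blue-handled basket (scene 272,232 / side 322,285) are to be left alone. I'll check the choice in close crops.

```bash
python3 - <<'E'
import cv2,numpy as np
a=cv2.imread('pics/raw_s1.png');b=cv2.imread('pics/raw_d1.png')
def c(im,x,y):return cv2.resize(im[y:y+75,x:x+100],None,fx=4,fy=4,interpolation=cv2.INTER_CUBIC)
def c2(im,x,y,):return cv2.resize(im[y:y+150,x:x+200],None,fx=2,fy=2)
cv2.imwrite('pics/c1.png',np.vstack([np.hstack([c(a,200,240),c(b,330,280)]),np.hstack([c(a,340,90),c(b,225,95)])]))
E
```

```text
(no output)
```

View pics/c1.png

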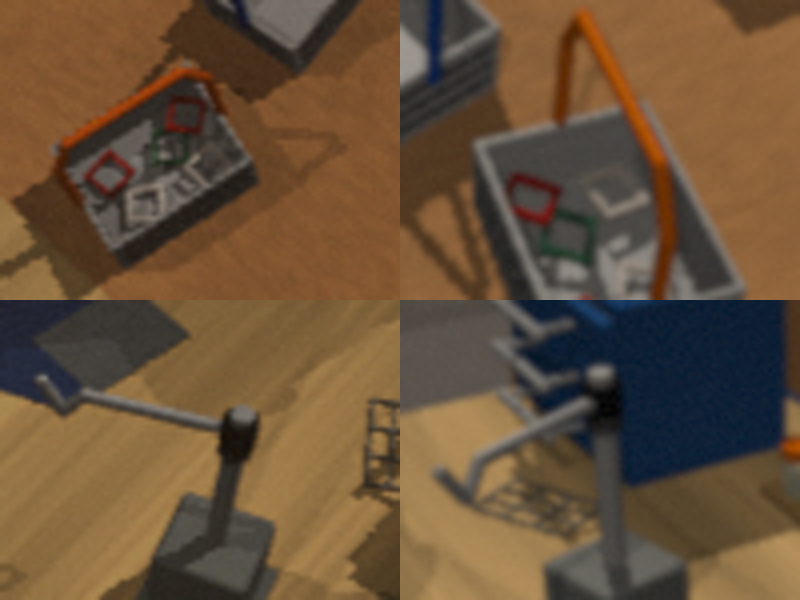

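```bash
python3 - <<'E'
from h import *
np.set_printoptions(precision=1,suppress=True)
P={'hA':((216.2,277),(395,319.5)),'hB':((246.2,257.5),(375.7,283.7)),'hA2':((216.2,277),(375.7,283.7)),'post':((400.5,118),(275,112.5)),'vee':((356.2,117),(242,145)),'tip':((350.5,110),(234.5,138)),'vst':((360,113.7),(244.5,135.7))}
for k,(s,d) in P.items():print(k,*tri(('scene',*s),('side',*d)))
for u,v in((218,277),(246,258)):print(atz('scene',u,v,135))
for u,v in((395,319.5),(375.7,283.7)):print('side',atz('side',u,v,135))
print('post',atz('scene',400.5,118,235),atz('side',275,112.5,235),'vee',atz('scene',356.2,117,193),atz('side',242,145,193))
for n,l in(('scene',((362,170),(408,185),(393,217),(346,200))),('side',((311,180),(344,199),(308,221),(273,199)))):
  for u,v in l:print(n,'tray',atz(n,u,v,14))
E
```

```text
hA [ 501.1 -406.1  134.9] [np.float64(2.3717504284767887), np.float64(2.3717504284768562)]
hB [ 522.3 -321.7  132.4] [np.float64(0.35278077679658676), np.float64(0.35278077679659114)]
hA2 [ 503.2 -385.9  178.4] [np.float64(30.739162417418346), np.float64(30.739162417418402)]
post [600.3 247.8 234.4] [np.float64(0.11621443836373753), np.float64(0.11621443836359951)]
vee [478.8 200.7 190.8] [np.float64(1.1012427387716777), np.float64(1.1012427387716526)]
tip [460.8 193.7 217.6] [np.float64(0.7411408912015164), np.float64(0.7411408912015529)]
vst [490.  202.6 213.1] [np.float64(0.17025557919900067), np.float64(0.1702555791989661)]
[ 505.9 -405.3  135. ]
[ 523.8 -323.1  135. ]
side [ 500.4 -403.7  135. ]
side [ 520.8 -323.9  135. ]
post [600.6 247.2 235. ] [599.7 246.8 235. ] vee [479.  200.3 193. ] [477.7 194.9 193. ]
scene tray [545.2 162.6  14. ]
scene tray [695.  210.4  14. ]
scene tray [725.   83.8  14. ]
scene tray [575.7  38.9  14. ]
side tray [680.3 198.8  14. ]
side tray [711.6  63.9  14. ]
side tray [575.2  30.4  14. ]
side tray [538.8 169.3  14. ]
```

Close crops confirm the target: a grey basket with parts and an orange handle. Its handle ends triangulate to (501,-406) and (522,-322) at z≈134. The post is at (600,247) with its top at z≈234, and the V is at r≈130 and z≈191, which matches the sizes given. Next is the approach behind the folded arm.

```bash
python3 -m crank '[{"dx":0.038,"dy":-0.039,"dz":0.002,"yaw":-1},{"dx":0.038,"dy":-0.039,"dz":0.002,"yaw":-1},{"dx":0.038,"dy":-0.039,"dz":0.002,"yaw":-1},{"dx":0.038,"dy":-0.039,"dz":0.002,"yaw":-1},{"dx":0.038,"dy":-0.039,"dz":0.002,"yaw":-1},{"dx":0.038,"dy":-0.039,"dz":0.002,"yaw":-1},{"dx":0.038,"dy":-0.039,"dz":0.002,"yaw":-1},{"dx":0.038,"dy":-0.039,"dz":0.002,"yaw":-1},{"dx":0.038,"dy":-0.039,"dz":0.002,"yaw":-1},{"dx":0}]' 0 20
python3 - <<'E'
from h import *
np.set_printoptions(precision=1,suppress=True)
save('scene','s2.png')
a=cv2.imread('pics/raw_s2.png')[80:230,310:450]; cv2.imwrite('pics/s2.png',cv2.resize(a,None,fx=4,fy=4,interpolation=cv2.INTER_CUBIC))
s=telemetry.state();print(s['ee_pos'],s['ee_rot'],s['time_s'],s['force'])
print('house',atz('scene',343,290,0),atz('side',408,256,0),'blue handle',atz('scene',283,209,135),atz('scene',258,232,135),atz('side',309,240,135),atz('side',337,270,135))
# sweep plan: finger centre at r=95, perp offset 21 behind
P=np.array([600,247.3]);prev=None
for a in np.arange(201.4,284,9):
  t=np.radians(a);u=np.array([np.cos(t),np.sin(t)]);n=np.array([-u[1],u[0]]);q=P+95*u-21*n
  print(a,q, None if prev is None else np.round((q-prev)/800,4));prev=q
E
```

```text
[223.6 529.3 186.2] [-179.9   -0.   157.1] 0.15 [-0.5 -0.2  0.2]
house [ 747.9 -191.3    0. ] [ 725. -199.    0.] blue handle [ 498.7 -154.   135. ] [ 495.  -249.4  135. ] [ 475.7 -157.   135. ] [ 479.1 -258.4  135. ]
201.4 [503.9 232.2] None
210.4 [507.4 217.3] [ 0. -0.]
219.4 [513.3 203.2] [ 0. -0.]
228.4 [521.2 190.2] [ 0. -0.]
237.4 [531.1 178.6] [ 0. -0.]
246.4 [542.7 168.7] [ 0. -0.]
255.4 [555.7 160.7] [ 0. -0.]
264.4 [569.8 154.8] [ 0. -0.]
273.4 [584.7 151.2] [ 0. -0.]
282.4 [599.9 150. ] [ 0. -0.]validation failed for argument at $[9]...
```

View pics/s2.png

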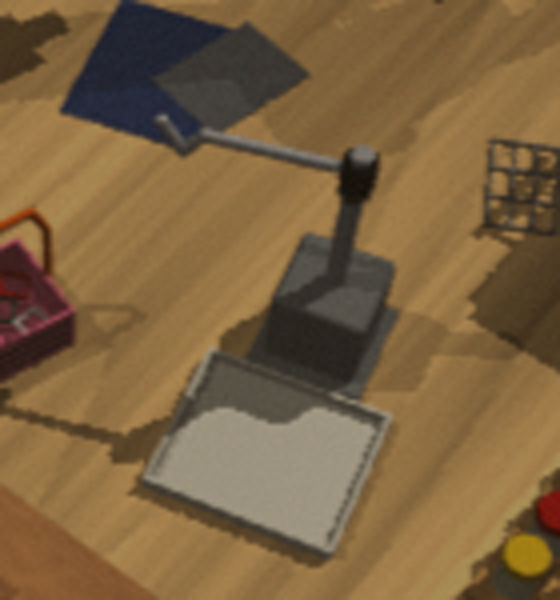

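The picture shows the arm still folded and the tray with corners at crop (212,353), (388,413), (330,553) and (145,482), which puts the stand's yaw at about 15°. The call was refused because each row needs all four keys. I'll resend it.

```bash
python3 -m crank '[{"dx":0.038,"dy":-0.039,"dz":0.002,"yaw":-1},{"dx":0.038,"dy":-0.039,"dz":0.002,"yaw":-1},{"dx":0.038,"dy":-0.039,"dz":0.002,"yaw":-1},{"dx":0.038,"dy":-0.039,"dz":0.002,"yaw":-1},{"dx":0.038,"dy":-0.039,"dz":0.002,"yaw":-1},{"dx":0.038,"dy":-0.039,"dz":0.002,"yaw":-1},{"dx":0.038,"dy":-0.039,"dz":0.002,"yaw":-1},{"dx":0.038,"dy":-0.039,"dz":0.002,"yaw":-1},{"dx":0.038,"dy":-0.039,"dz":0.002,"yaw":-1},{"dx":0,"dy":0,"dz":0,"yaw":0}]' 0 20
```

```text
time_s: 1.4
ee_pos: [499.0, 246.9, 200.9]
ee_rot: [-180.0, 0.0, 111.9]
force: [-0.3, 0.5, -0.7]
gripper_width: 0.4
gripper_force: 0.0
```

```bash
python3 -m crank '[{"dx":0.006,"dy":-0.018,"dz":0,"yaw":0},{"dx":0.002,"dy":-0.009,"dz":0,"yaw":0.9},{"dx":0.002,"dy":-0.009,"dz":0,"yaw":0.9},{"dx":0.004,"dy":-0.009,"dz":0,"yaw":0.9},{"dx":0.004,"dy":-0.009,"dz":0,"yaw":0.9},{"dx":0.005,"dy":-0.008,"dz":0,"yaw":0.9},{"dx":0.005,"dy":-0.008,"dz":0,"yaw":0.9},{"dx":0.006,"dy":-0.007,"dz":0,"yaw":0.9},{"dx":0.006,"dy":-0.007,"dz":0,"yaw":0.9},{"dx":0.007,"dy":-0.006,"dz":0,"yaw":0.9}]' 0 20
```

```text
time_s: 2.65
ee_pos: [534.3, 177.0, 201.2]
ee_rot: [-180.0, -0.0, 152.9]
force: [-0.4, -0.4, -0.1]
gripper_width: 0.4
gripper_force: 0.0
```

```bash
python3 -m crank '[{"dx":0.007,"dy":-0.006,"dz":0,"yaw":0.9},{"dx":0.008,"dy":-0.005,"dz":0,"yaw":0.9},{"dx":0.008,"dy":-0.005,"dz":0,"yaw":0.9},{"dx":0.009,"dy":-0.004,"dz":0,"yaw":0.9},{"dx":0.009,"dy":-0.004,"dz":0,"yaw":0.9},{"dx":0.009,"dy":-0.002,"dz":0,"yaw":0.9},{"dx":0.009,"dy":-0.002,"dz":0,"yaw":0.9}]' 0 20; python3 - <<'E'
from h import *
save('scene','s3.png')
a=cv2.imread('pics/raw_s3.png')[80:230,310:450]; cv2.imwrite('pics/s3.png',cv2.resize(a,None,fx=4,fy=4,interpolation=cv2.INTER_CUBIC))
E
```

```text
time_s: 3.52
ee_pos: [581.7, 154.8, 201.2]
ee_rot: [-180.0, -0.0, -175.6]
force: [0.0, -0.1, -0.1]
gripper_width: 0.4
gripper_force: 0.0
```

View pics/s3.png

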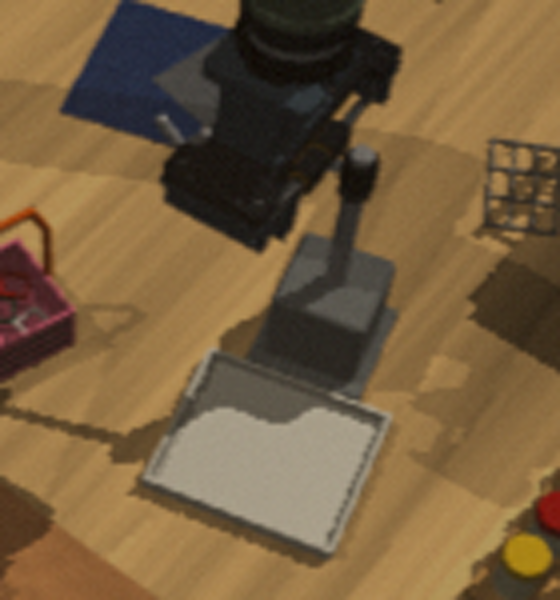

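The hook tip is still at crop (165,120), so the arm has not moved. I'll check where the fingers really are.

```bash
python3 - <<'E'
from h import *
save('side','d4.png',(200,60,360,180),5)
s=telemetry.state();p=s['ee_pos'];print(p,s['force'])
for z in(0,70):print(proj('scene',p+[0,0,z]),proj('side',p+[0,0,z]))
E
```

```text
[582.06364651 154.66366133 201.0729988 ] [-0.49933021  0.0019467  -0.26020011]
[375.06703512 141.74625866] [285.12478062 138.5614863 ]
[377.54021595 125.75180583] [283.51362073 113.54026558]
```

View pics/d4.png

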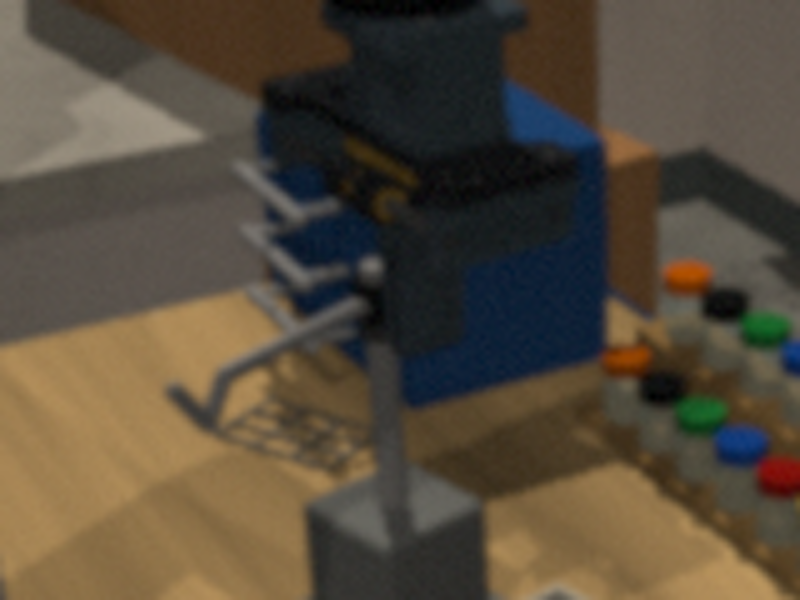

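```bash
python3 - <<'E'
from h import *
np.set_printoptions(precision=1,suppress=True)
s=telemetry.state();p=s['ee_pos']
for z in range(-8,80,8):
  print(z+p[2],proj('side',p+[0,0,z])*5-[1000,300],proj('scene',p+[0,0,z])*4-[1240,320])
# wrist cam vs tcp
T=np.array(eyes.calibration('wrist')['world_from_camera']);print(T[:3,3]-p)
save('wrist','w1.png')
E
```

```text
193.07299879961022 [426.5 406.5] [259.2 253.9]
201.07299879961022 [425.6 392.8] [260.3 247. ]
209.07299879961022 [424.7 379. ] [261.3 240. ]
217.07299879961022 [423.8 365.1] [262.4 232.9]
225.07299879961022 [422.9 351. ] [263.5 225.8]
233.07299879961022 [422.  336.8] [264.7 218.6]
241.07299879961022 [421.1 322.5] [265.8 211.2]
249.07299879961022 [420.2 308.1] [266.9 203.8]
257.0729987996102 [419.2 293.5] [268.1 196.3]
265.0729987996102 [418.3 278.8] [269.3 188.8]
273.0729987996102 [417.3 264. ] [270.5 181.1]
[-73.   -5.1 197.2]
```

View pics/w1.png

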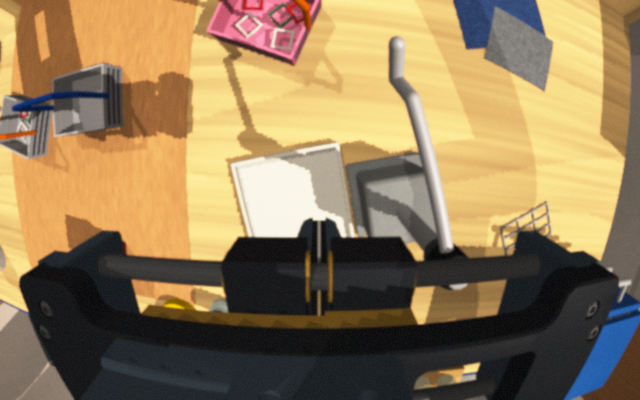

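```bash
python3 - <<'E'
from h import *
np.set_printoptions(precision=1,suppress=True)
p=telemetry.state()['ee_pos']
for v in(218,222,226,232,240):
  o,d=ray('wrist',318,v)
  # closest point to vertical axis
  A=np.array([d,[0,0,-1]]).T; t=np.linalg.lstsq(A,p-o,rcond=None)[0]; print(v,o+d*t[0]-p)
# arm tip & post from wrist
print(atz('wrist',397,42,220),atz('wrist',450,270,220))
E
```

```text
218 [  0.   -0.2 -28.4]
222 [  0.   -0.2 -18.8]
226 [  0.   -0.2 -10. ]
232 [ 0.  -0.1  2.2]
240 [ 0.  -0.1 16.5]
[457.1 191.9 220. ] [598.5 247.1 220. ]
```

```bash
python3 - <<'E'
from h import *
np.set_printoptions(precision=1,suppress=True)
p=telemetry.state()['ee_pos'];y=np.radians(184.4);X=np.array([np.cos(y),np.sin(y),0]);Y=np.array([np.sin(y),-np.cos(y),0])
for z in(240,250,260,270,280,290,300):
  q=p.copy();q[2]=z
  print(z,*[proj('side',q+a*38*X+b*89*Y)*5-[1000,300] for a in(-1,1) for b in(1,-1)])
print('tips');
for z in(193,215,222,230):
  q=p.copy();q[2]=z
  print(z,*[proj('side',q+a*16*X+b*13.5*Y)*5-[1000,300] for a in(-1,1) for b in(1,-1)])
# wrist projection of near-edge tip
c=eyes.calibration('wrist');K=np.array(c['camera_matrix']);T=np.array(c['world_from_camera'])
for z in(193,205,215,222,230):
  for o in(0,16,-16):
    q=p.copy();q[2]=z;q=q+o*X; e=T[:3,:3].T@(q-T[:3,3]);r=np.arctan2(np.hypot(e[0],e[1]),e[2]);print(z,o,K[0,2]+K[0,0]*r*e[0]/np.hypot(e[0],e[1]),K[1,2]+K[1,1]*r*e[1]/np.hypot(e[0],e[1]))
E
```

```text
240 [396.2 249.1] [581.1 369.1] [272.2 283.4] [448.8 412.1]
250 [395.  231.9] [580.8 350.6] [270.3 265.8] [447.7 393.1]
260 [393.8 214.6] [580.5 331.9] [268.3 248. ] [446.6 373.9]
270 [392.6 197. ] [580.2 312.9] [266.4 230.1] [445.4 354.5]
280 [391.3 179.3] [579.9 293.7] [264.4 211.9] [444.3 334.8]
290 [390.  161.4] [579.6 274.3] [262.4 193.6] [443.2 314.9]
300 [388.8 143.2] [579.3 254.6] [260.4 175. ] [442.  294.7]
tips
193 [438.5 388.8] [465.5 408.2] [386.3 405.4] [412.8 425.3]
215 [436.3 351.2] [463.5 370.2] [383.4 367.4] [410.1 387. ]
222 [435.5 339.1] [462.9 357.9] [382.4 355.2] [409.3 374.6]
230 [434.7 325.1] [462.2 343.8] [381.3 341.1] [408.3 360.3]
193 0 318.21079849357005 226.88709629968605
193 16 318.0544076168612 204.9681864536294
193 -16 318.3615751480226 247.75525644992274
205 0 318.20151095616745 232.92187797811926
205 16 318.03555758257886 209.91216083357097
205 -16 318.3608906880762 254.70870138654166
215 0 318.19304994907344 238.47529269702906
215 16 318.01820840683524 214.4848812804681
215 -16 318.3603431965165 261.0713941646762
222 0 318.18669185259694 242.68442700071128
222 16 318.00505521343047 217.96616976957634
222 -16 318.35998023912435 265.87022530716223
230 0 318.17894194915664 247.8578838849912
230 16 317.98888227179964 222.26407748203292
230 -16 318.3595948830828 271.7398566229241
```

The side view puts the gripper body and fingertips about 36 mm higher than the reported TCP implies, with tips at z≈229 instead of 193. The wrist view agrees. So the fingers passed over the arm, and I'll subtract 36 mm from commanded heights. Going back behind the arm and down.

```bash
python3 -m crank '[{"dx":0,"dy":0,"dz":0.015,"yaw":-1},{"dx":0,"dy":0,"dz":0.015,"yaw":-1},{"dx":-0.013,"dy":0.015,"dz":0,"yaw":-1},{"dx":-0.013,"dy":0.015,"dz":0,"yaw":-1},{"dx":-0.013,"dy":0.015,"dz":0,"yaw":-1},{"dx":-0.013,"dy":0.015,"dz":0,"yaw":-1},{"dx":-0.013,"dy":0.015,"dz":0,"yaw":-1},{"dx":-0.013,"dy":0.014,"dz":0,"yaw":-1},{"dx":-0.013,"dy":0.014,"dz":0,"yaw":-1},{"dx":-0.013,"dy":0.014,"dz":0,"yaw":-1}]' 0 20;  python3 -m crank '[{"dx":0,"dy":0,"dz":-0.015,"yaw":-1},{"dx":0,"dy":0,"dz":-0.015,"yaw":-1},{"dx":0,"dy":0,"dz":-0.015,"yaw":-1},{"dx":0,"dy":0,"dz":-0.015,"yaw":-1},{"dx":0,"dy":0,"dz":-0.015,"yaw":-0.5},{"dx":0,"dy":0,"dz":0,"yaw":0}]' 0 20
```

```text
time_s: 4.92
ee_pos: [497.8, 248.5, 225.3]
ee_rot: [-180.0, -0.0, 133.9]
force: [0.6, -0.8, -0.1]
gripper_width: 0.2
gripper_force: 0.0
time_s: 5.68
ee_pos: [497.8, 247.9, 164.5]
ee_rot: [-179.9, 0.0, 111.6]
force: [0.3, 1.0, -0.6]
gripper_width: 0.2
gripper_force: 0.0
```

```bash
python3 -m crank '[{"dx":0.007,"dy":-0.019,"dz":0,"yaw":0},{"dx":0.002,"dy":-0.009,"dz":0,"yaw":0.9},{"dx":0.002,"dy":-0.009,"dz":0,"yaw":0.9},{"dx":0.004,"dy":-0.009,"dz":0,"yaw":0.9}]' 0 20
```

```text
time_s: 6.18
ee_pos: [510.7, 211.5, 165.9]
ee_rot: [179.9, -0.1, 125.2]
force: [-1.9, 4.0, -0.6]
gripper_width: 0.9
gripper_force: 2.3
```

About 4.4 N of contact: the arm is now being pushed. Continuing the sweep.

```bash
python3 -m crank '[{"dx":0.004,"dy":-0.009,"dz":0,"yaw":0.9},{"dx":0.005,"dy":-0.008,"dz":0,"yaw":0.9},{"dx":0.005,"dy":-0.008,"dz":0,"yaw":0.9},{"dx":0.006,"dy":-0.007,"dz":0,"yaw":0.9},{"dx":0.006,"dy":-0.007,"dz":0,"yaw":0.9},{"dx":0.007,"dy":-0.006,"dz":0,"yaw":0.9}]' 0 20; python3 -m crank '[{"dx":0.007,"dy":-0.006,"dz":0,"yaw":0.9},{"dx":0.008,"dy":-0.005,"dz":0,"yaw":0.9},{"dx":0.008,"dy":-0.005,"dz":0,"yaw":0.9},{"dx":0.009,"dy":-0.004,"dz":0,"yaw":0.9},{"dx":0.009,"dy":-0.004,"dz":0,"yaw":0.9}]' 0 20;python3 -m crank '[{"dx":0.009,"dy":-0.002,"dz":0,"yaw":0.9},{"dx":0.009,"dy":-0.002,"dz":0,"yaw":0.9},{"dx":0,"dy":0,"dz":0,"yaw":0}]' 0 20;
```

```text
time_s: 6.92
ee_pos: [536.6, 175.7, 165.9]
ee_rot: [179.9, -0.2, 152.2]
force: [-3.2, 4.6, -0.3]
gripper_width: 0.1
gripper_force: 2.3
time_s: 7.55
ee_pos: [570.1, 155.4, 165.9]
ee_rot: [180.0, -0.0, 174.7]
force: [-0.9, 0.4, -0.3]
gripper_width: 0.3
gripper_force: 0.6
time_s: 7.92
ee_pos: [585.3, 152.0, 165.8]
ee_rot: [-180.0, 0.1, -176.5]
force: [0.0, -0.8, -1.1]
gripper_width: 0.3
gripper_force: 0.0
```

```bash
python3 -m crank '[{"dx":0.008,"dy":-0.001,"dz":0,"yaw":0.9},{"dx":0.007,"dy":0,"dz":0,"yaw":0.9},{"dx":0,"dy":0,"dz":0,"yaw":0}]' 0 20;  python3 -m crank '[{"dx":0.003,"dy":0,"dz":0,"yaw":0},{"dx":0,"dy":0,"dz":0,"yaw":0}]' 0 20; python3 - <<'E'
from h import *
save('wrist','w2.png')
E
```

```text
time_s: 8.3
ee_pos: [596.7, 151.7, 165.6]
ee_rot: [-180.0, 0.0, -167.5]
force: [0.1, 0.2, -0.5]
gripper_width: 0.3
gripper_force: 0.0
time_s: 8.55
ee_pos: [599.0, 152.0, 165.4]
ee_rot: [180.0, 0.0, -167.5]
force: [-1.2, -0.1, 0.3]
gripper_width: 0.7
gripper_force: 0.0
```

View pics/w2.png

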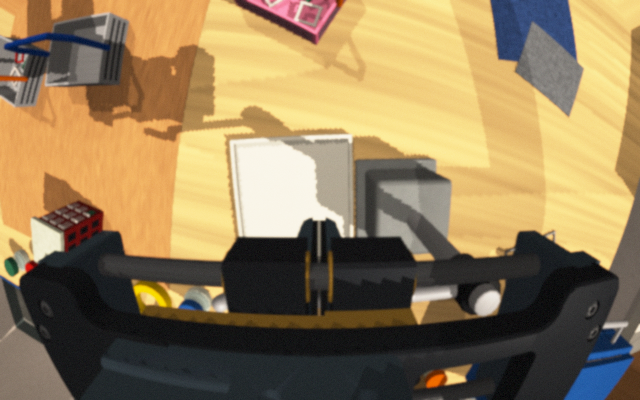

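The wrist view shows the folded position is now empty and the arm has gone out behind the fingers; pushing further met about 1.2 N, so it is at the stop. I'll back off, rise, head for the basket, and check the arm and baskets in pictures.

```bash
python3 -m crank '[{"dx":-0.025,"dy":0,"dz":0,"yaw":0},{"dx":-0.04,"dy":0,"dz":0.02,"yaw":0},{"dx":0,"dy":-0.02,"dz":0.05,"yaw":-1},{"dx":0,"dy":-0.045,"dz":0.02,"yaw":-1},{"dx":0,"dy":-0.06,"dz":0,"yaw":-1},{"dx":0,"dy":-0.06,"dz":0,"yaw":-1},{"dx":0,"dy":-0.06,"dz":0,"yaw":-1},{"dx":0,"dy":-0.06,"dz":0,"yaw":-1},{"dx":0,"dy":-0.06,"dz":0,"yaw":-1},{"dx":0,"dy":-0.06,"dz":0,"yaw":-1}]' 0.6 20
python3 - <<'E'
from h import *
save('scene','s5.png');save('side','d5.png')
a=cv2.imread('pics/raw_s5.png');b=cv2.imread('pics/raw_d5.png')
f=lambda im,x,y:cv2.resize(im[y:y+120,x:x+80],None,fx=5,fy=5,interpolation=cv2.INTER_CUBIC)
cv2.imwrite('pics/c5.png',np.hstack([f(a,340,105),f(b,255,100)]))
E
```

```text
time_s: 9.85
ee_pos: [546.8, -189.4, 237.4]
ee_rot: [180.0, 0.0, 152.4]
force: [0.8, 0.4, -0.1]
gripper_width: 54.9
gripper_force: 0.0
```

View pics/c5.png

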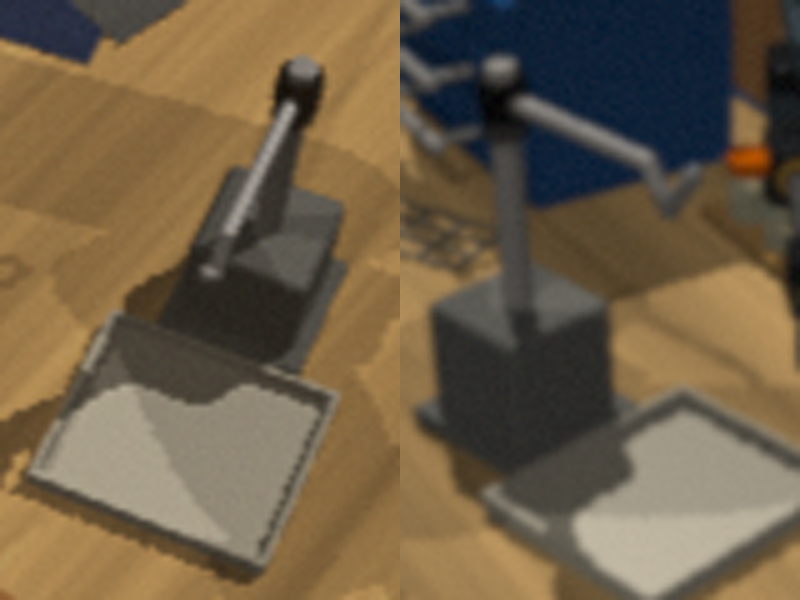

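The arm is out over the tray: tip at scene (382.4,158.6) and side (314.4,134), V bottom at side (309,142.4), and V start at scene (386,151) and side (305,132). Now I'll locate the hook and continue above the basket.

```bash
python3 - <<'E'
from h import *
np.set_printoptions(precision=1,suppress=True)
tip,e=tri(('scene',382.4,158.6),('side',314.4,134));v,e2=tri(('scene',386,151),('side',305,132))
P=np.array([600,247.3])
for n,q in(('tip',tip),('vst',v)):
  d=q[:2]-P;print(n,q,np.hypot(*d),np.degrees(np.arctan2(d[1],d[0])))
print(e,e2,'vee side',atz('side',309,142.4,193),'tip',atz('scene',382.4,158.6,220),atz('side',314.4,134,220))
for a in(-78,-76.5,-75):
  t=np.radians(a);print(a,*[(P+r*np.array([np.cos(t),np.sin(t)])).round(1) for r in(132,150)],proj('side',[*(P+132*np.array([np.cos(t),np.sin(t)])),193]),proj('side',[*(P+150*np.array([np.cos(t),np.sin(t)])),220]),proj('scene',[*(P+150*np.array([np.cos(t),np.sin(t)])),220]))
E
python3 -m crank '[{"dx":-0.005,"dy":-0.04,"dz":0,"yaw":-1},{"dx":-0.005,"dy":-0.04,"dz":0,"yaw":-1},{"dx":-0.005,"dy":-0.04,"dz":0,"yaw":-1},{"dx":-0.005,"dy":-0.04,"dz":0,"yaw":-1},{"dx":-0.005,"dy":-0.04,"dz":0,"yaw":-1},{"dx":-0.005,"dy":-0.04,"dz":0,"yaw":-1},{"dx":-0.005,"dy":0,"dz":0,"yaw":-1},{"dx":-0.005,"dy":0,"dz":0,"yaw":-1},{"dx":-0.005,"dy":0,"dz":0,"yaw":-1},{"dx":-0.005,"dy":0,"dz":0,"yaw":-1}]' 0.6 20
```

```text
tip [640.9 105.2 220.9] 147.83354252650443 -73.94473493562612
vst [631.2 136.9 215.3] 114.69329218559311 -74.23510043060497
[np.float64(1.2231580143812275), np.float64(1.2231580143811582)] [np.float64(0.8387131664805165), np.float64(0.8387131664804063)] vee side [632.1 117.1 193. ] tip [639.7 107.1 220. ] [641.7 104.8 220. ]
-78 [627.4 118.2] [631.2 100.6] [307.2 142.7] [311.6 135.6] [378.5 158.5]
-76.5 [630.8 118.9] [635.  101.4] [308.2 142.2] [312.8 135.1] [379.8 159. ]
-75 [634.2 119.8] [638.8 102.4] [309.2 141.8] [313.9 134.6] [381.1 159.5]
time_s: 11.2
ee_pos: [507.1, -378.9, 237.3]
ee_rot: [180.0, -0.0, 102.5]
force: [-0.0, -0.0, 0.2]
gripper_width: 54.7
gripper_force: 0.0
```

```bash
python3 -m crank '[{"dx":0,"dy":-0.005,"dz":0,"yaw":-1},{"dx":0,"dy":-0.005,"dz":0,"yaw":-1},{"dx":0,"dy":0,"dz":0,"yaw":-1},{"dx":0,"dy":0,"dz":0,"yaw":-1},{"dx":0,"dy":0,"dz":0,"yaw":-1},{"dx":0,"dy":0,"dz":0,"yaw":-0.3},{"dx":0,"dy":0,"dz":0,"yaw":0}]' 0.6 20
python3 - <<'E'
from h import *
np.set_printoptions(precision=1,suppress=True)
print(telemetry.state()['ee_pos'])
for n in('scene','side','wrist'):
  im=eyes.grab_frame(n);cv2.imwrite('pics/raw6_%s.png'%n,im[:,:,::-1])
  h=cv2.cvtColor(im,cv2.COLOR_RGB2HSV);m=((h[...,0]>=5)&(h[...,0]<=14)&(h[...,1]>190)&(h[...,2]>90)).astype(np.uint8)
  k,l,st,c=cv2.connectedComponentsWithStats(m)
  for i in range(1,k):
    if st[i,4]>40:
      ys,xs=np.where(l==i);pts=np.stack([xs,ys],1)
      print(n,st[i],'rect',cv2.minAreaRect(pts.astype(np.float32)),'ext',pts[xs.argmin()],pts[xs.argmax()],pts[ys.argmin()],pts[ys.argmax()])
E
```

```text
time_s: 12.08
ee_pos: [507.2, -387.4, 237.3]
ee_rot: [180.0, -0.0, 76.2]
force: [0.9, 0.1, -0.3]
gripper_width: 55.1
gripper_force: 0.0
[ 507.2 -387.4  237.3]
scene [293 132  29  13  63] rect ((306.3081359863281, 137.7513427734375), (5.293546199798584, 29.114503860473633), 72.89727020263672) ext [293 144] [321 136] [316 132] [293 144]
scene [476 163  11   9  81] rect ((481.0, 167.0), (8.0, 10.0), 90.0) ext [476 165] [486 166] [478 163] [480 171]
scene [495 162  12   9  83] rect ((500.5, 166.0), (8.0, 11.0), 90.0) ext [495 166] [506 165] [498 162] [500 170]
scene [215 257  39  20 119] rect ((232.88455200195312, 265.13787841796875), (6.078560829162598, 41.62055587768555), 64.72228240966797) ext [215 276] [253 259] [243 257] [215 276]
side [321 129   9   6  47] rect ((325.0, 131.5), (5.0, 8.0), 90.0) ext [321 130] [329 129] [324 129] [322 134]
side [225 188   8  57 165] rect ((228.1356201171875, 216.03836059570312), (56.42510223388672, 4.553788185119629), 83.9909896850586) ext [225 188] [232 241] [225 188] [231 244]
side [369 282  30  81 346] rect ((385.373291015625, 321.6210632324219), (80.95137023925781, 19.991199493408203), 66.54096984863281) ext [369 301] [398 337] [375 282] [392 362]
wrist [310 112  10 109 518] rect ((314.40869140625, 165.98463439941406), (8.562529563903809, 108.05970764160156), 0.8069294691085815) ext [310 175] [319 114] [314 112] [313 220]
```

```bash
python3 - <<'E'
from h import *
np.set_printoptions(precision=1,suppress=True)
im=cv2.imread('pics/raw6_wrist.png');h=cv2.cvtColor(im,cv2.COLOR_BGR2HSV);m=(h[...,0]>=5)&(h[...,0]<=14)&(h[...,1]>190)&(h[...,2]>90)
p=telemetry.state()['ee_pos'];t=np.radians(76.2);X=np.array([np.cos(t),np.sin(t)]);Y=np.array([np.sin(t),-np.cos(t)])
for v in range(112,226,8):
  xs=np.where(m[v,300:330])[0]
  if len(xs):
    q=atz('wrist',300+xs.mean(),v,135);d=q[:2]-p[:2];print(v,len(xs),300+xs.mean(),q,'along',d@X,'across',d@Y)
E
```

```text
112 5 316.0 [ 523.1 -308.4  135. ] along 80.89248497839559 across -3.3846815511703667
120 6 315.5 [ 520.7 -315.8  135. ] along 73.15581197339645 across -3.8824185981164536
128 5 314.6 [ 518.  -323.1  135. ] along 65.421214356481 across -4.767023715882365
136 5 315.8 [ 517.3 -330.9  135. ] along 57.669656602924675 across -3.6394478002378836
144 5 315.8 [ 515.4 -338.4  135. ] along 49.902192048001126 across -3.6632661598484937
152 3 315.6666666666667 [ 513.4 -345.9  135. ] along 42.104527531154574 across -3.81747053829178
160 3 314.0 [ 509.9 -353.2  135. ] along 34.269881290536915 across -5.4648610001480025
168 3 314.0 [ 508.  -360.8  135. ] along 26.37814493583614 across -5.500984031905928
176 6 313.1666666666667 [ 505.3 -368.3  135. ] along 18.425253656035796 across -6.357704317627342
184 6 313.5 [ 503.6 -376.2  135. ] along 10.394432929629447 across -6.073978627574752
192 4 314.0 [ 502.1 -384.2  135. ] along 2.2767599248340415 across -5.623571436709691
200 4 314.0 [ 500.1 -392.2  135. ] along -5.938972590118494 across -5.669480944438136
208 7 314.14285714285717 [ 498.2 -400.3  135. ] along -14.267085581254353 across -5.57422257519277
216 7 314.0 [ 496.  -408.4  135. ] along -22.720667508715984 across -5.769530982583646
```

Wrist segmentation puts the handle line about 5 mm to the side of the jaws, direction about 75°, consistent with the scene/side fix (mid ≈ (510,-364)). I'll grip 26 mm off-centre so the fingers clear the hook, then descend.

```bash
python3 -m crank '[{"dx":-0.006,"dy":-0.002,"dz":-0.03,"yaw":-0.2},{"dx":0,"dy":0,"dz":-0.04,"yaw":0},{"dx":0,"dy":0,"dz":-0.04,"yaw":0},{"dx":0,"dy":0,"dz":-0.03,"yaw":0},{"dx":0,"dy":0,"dz":-0.02,"yaw":0},{"dx":0,"dy":0,"dz":-0.015,"yaw":0},{"dx":0,"dy":0,"dz":-0.009,"yaw":0},{"dx":0,"dy":0,"dz":0,"yaw":0}]' 0.6 20
python3 - <<'E'
from h import *
save('side','d7.png',(320,230,480,350),5)
s=telemetry.state();print(s['ee_pos'],proj('side',s['ee_pos'])*5-[1600,1150])
E
```

```text
time_s: 13.22
ee_pos: [502.2, -389.6, 90.0]
ee_rot: [180.0, 0.0, 75.1]
force: [-0.6, 0.6, 0.3]
gripper_width: 54.5
gripper_force: 0.0
[ 502.49295726 -389.74475405   90.47159646] [341.58621298 498.13355796]
```

View pics/d7.png

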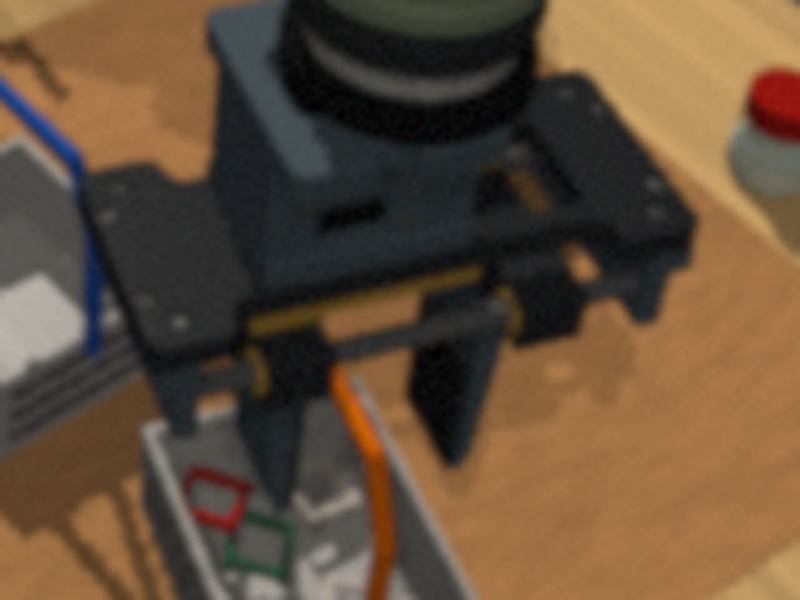

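The side view shows the orange bar between the open fingers (bar near (355,415), tips at (285,505) and (455,465), bend at (378,455)). Tips are about 20 mm below the bar, as intended. Gripping.

```bash
python3 -m crank '[{"dx":0,"dy":0,"dz":0.003,"yaw":0},{"dx":0,"dy":0,"dz":0,"yaw":0},{"dx":0,"dy":0,"dz":0,"yaw":0},{"dx":0,"dy":0,"dz":0,"yaw":0},{"dx":0,"dy":0,"dz":0,"yaw":0},{"dx":0,"dy":0,"dz":0,"yaw":0}]' 0 50; python3 -m crank '[{"dx":0,"dy":0,"dz":0.005,"yaw":0},{"dx":0,"dy":0,"dz":0.01,"yaw":0},{"dx":0,"dy":0,"dz":0.02,"yaw":0},{"dx":0,"dy":0,"dz":0.02,"yaw":0},{"dx":0,"dy":0,"dz":0,"yaw":0}]' 0 50
```

```text
time_s: 14.02
ee_pos: [502.2, -389.5, 92.4]
ee_rot: [180.0, 0.0, 75.1]
force: [-0.1, 0.2, 0.8]
gripper_width: 6.6
gripper_force: 50.0
time_s: 14.65
ee_pos: [503.3, -390.4, 139.0]
ee_rot: [179.7, 0.1, 75.1]
force: [-0.4, 0.1, -3.0]
gripper_width: 6.5
gripper_force: 50.0
```

The basket is lifted and weighs about 3 N. Raising it above everything, then carrying and turning.

```bash
python3 -m crank '[{"dx":0,"dy":0,"dz":0.03,"yaw":0},{"dx":0,"dy":0,"dz":0.04,"yaw":0},{"dx":0,"dy":0,"dz":0.04,"yaw":0},{"dx":0,"dy":0,"dz":0.03,"yaw":0},{"dx":0,"dy":0.01,"dz":0.01,"yaw":-0.5},{"dx":0.01,"dy":0.03,"dz":0,"yaw":-0.75},{"dx":0.01,"dy":0.032,"dz":0,"yaw":-0.75},{"dx":0.01,"dy":0.032,"dz":0,"yaw":-0.75},{"dx":0.01,"dy":0.032,"dz":0,"yaw":-0.75},{"dx":0.01,"dy":0.032,"dz":0,"yaw":-0.75}]' 0 50; python3 -m crank '[{"dx":0.01,"dy":0.032,"dz":0,"yaw":-0.75},{"dx":0.01,"dy":0.032,"dz":0,"yaw":-0.75},{"dx":0.011,"dy":0.032,"dz":0,"yaw":-0.75},{"dx":0.011,"dy":0.032,"dz":0,"yaw":-0.75},{"dx":0.012,"dy":0.032,"dz":0,"yaw":-0.75},{"dx":0.012,"dy":0.032,"dz":0,"yaw":-0.75},{"dx":0.012,"dy":0.032,"dz":0,"yaw":-0.75},{"dx":0.012,"dy":0.032,"dz":0,"yaw":-0.75},{"dx":0.012,"dy":0.032,"dz":0,"yaw":-0.75},{"dx":0.012,"dy":0.032,"dz":0,"yaw":-0.75}]' 0 50; python3 -m crank '[{"dx":0.01,"dy":0.03,"dz":0,"yaw":-0.25},{"dx":0,"dy":0,"dz":0,"yaw":0}]' 0 50
python3 - <<'E'
from h import *
np.set_printoptions(precision=1,suppress=True)
for n in('scene','side','wrist'):
  im=eyes.grab_frame(n);cv2.imwrite('pics/raw8_%s.png'%n,im[:,:,::-1])
  h=cv2.cvtColor(im,cv2.COLOR_RGB2HSV);m=((h[...,0]>=5)&(h[...,0]<=14)&(h[...,1]>180)&(h[...,2]>80)).astype(np.uint8)
  k,l,st,c=cv2.connectedComponentsWithStats(m)
  for i in range(1,k):
    if st[i,4]>25:
      ys,xs=np.where(l==i);pts=np.stack([xs,ys],1);print(n,st[i],'ext',pts[xs.argmin()],pts[xs.argmax()],pts[ys.argmin()],pts[ys.argmax()])
p=telemetry.state()['ee_pos'];t=np.radians(15);X=np.array([np.cos(t),np.sin(t),0])
for s in(-16,16,26,42+26):
  print(s,[proj(n,p+[0,0,43]+s*X) for n in('scene','side')])
E
```

```text
time_s: 15.9
ee_pos: [542.1, -254.1, 256.1]
ee_rot: [-180.0, 0.0, 53.7]
force: [0.3, -0.1, -2.6]
gripper_width: 6.6
gripper_force: 50.0
time_s: 17.15
ee_pos: [633.2, 1.8, 256.0]
ee_rot: [-180.0, 0.1, 16.2]
force: [0.6, 1.0, -2.5]
gripper_width: 6.7
gripper_force: 50.0
time_s: 17.4
ee_pos: [641.3, 26.5, 255.7]
ee_rot: [-179.9, 0.1, 15.2]
force: [0.7, 0.4, -2.4]
gripper_width: 6.6
gripper_force: 50.0
scene [290 132  32  21  79] ext [290 151] [321 136] [316 132] [290 152]
scene [377 163  21  17  61] ext [377 163] [397 177] [377 163] [397 179]
scene [476 163  11   9  83] ext [476 165] [486 166] [478 163] [479 171]
scene [495 162  13  10  90] ext [495 165] [507 167] [498 162] [504 171]
side [320 118  11  41 132] ext [320 140] [330 130] [325 118] [321 158]
side [224 187   9  58 195] ext [224 187] [232 237] [224 187] [231 244]
wrist [118   0  12   6  30] ext [118   4] [129   0] [125   0] [121   5]
wrist [ 310  101   17  162 1683] ext [310 129] [326 221] [316 101] [313 262]
wrist [439 126  23  37  66] ext [439 157] [461 127] [452 126] [443 162]
wrist [  0 315  12  13  33] ext [  0 323] [ 11 315] [ 11 315] [  1 327]
wrist [   0  325   36   71 1192] ext [  0 345] [ 35 365] [ 22 325] [  1 395]
wrist [  5 368  37  32 367] ext [  5 399] [ 41 373] [ 37 368] [  5 399]
wrist [ 41 383  29  17 193] ext [ 41 395] [ 69 395] [ 48 383] [ 42 399]
-16 [array([361. , 158.8]), array([326.3, 118.8])]
16 [array([372.8, 163.2]), array([335.8, 114.6])]
26 [array([376.6, 164.5]), array([338.7, 113.3])]
68 [array([392.5, 170.4]), array([350.4, 108. ])]
```

```bash
python3 - <<'E'
from h import *
np.set_printoptions(precision=1,suppress=True)
def mk(n):
  im=cv2.imread('pics/raw8_%s.png'%n);h=cv2.cvtColor(im,cv2.COLOR_BGR2HSV);return (h[...,0]>=4)&(h[...,0]<=15)&(h[...,1]>150)&(h[...,2]>60)
m=mk('scene')
print([(c,np.where(m[155:185,c])[0].min()+155,np.where(m[155:185,c])[0].max()+155) for c in range(372,402) if m[155:185,c].any()])
m=mk('side')
print([(r,np.where(m[r,310:345])[0].min()+310,np.where(m[r,310:345])[0].max()+310) for r in range(112,164,2) if m[r,310:345].any()])
m=mk('wrist')
p=telemetry.state()['ee_pos'];t=np.radians(15.2);X=np.array([np.cos(t),np.sin(t)]);Y=np.array([np.sin(t),-np.cos(t)])
for r in range(100,264,10):
  xs=np.where(m[r,300:335])[0]+300
  if len(xs):
    d=(atz('wrist',xs.mean(),r,p[2]+43)-p)[:2];print(r,len(xs),xs.mean(),'along',d@X,'across',d@Y)
E
```

```text
[(376, np.int64(163), np.int64(164)), (377, np.int64(163), np.int64(165)), (378, np.int64(163), np.int64(166)), (379, np.int64(163), np.int64(166)), (380, np.int64(164), np.int64(166)), (381, np.int64(164), np.int64(167)), (382, np.int64(164), np.int64(167)), (383, np.int64(165), np.int64(168)), (384, np.int64(165), np.int64(168)), (385, np.int64(166), np.int64(184)), (386, np.int64(166), np.int64(169)), (387, np.int64(166), np.int64(169)), (388, np.int64(167), np.int64(169)), (389, np.int64(167), np.int64(170)), (390, np.int64(167), np.int64(170)), (391, np.int64(168), np.int64(170)), (392, np.int64(168), np.int64(171)), (393, np.int64(168), np.int64(172)), (394, np.int64(169), np.int64(175)), (395, np.int64(170), np.int64(184)), (396, np.int64(172), np.int64(184)), (397, np.int64(177), np.int64(182)), (398, np.int64(178), np.int64(179))]
[(112, np.int64(341), np.int64(344)), (114, np.int64(340), np.int64(341)), (116, np.int64(341), np.int64(341)), (118, np.int64(325), np.int64(327)), (120, np.int64(324), np.int64(327)), (122, np.int64(324), np.int64(326)), (124, np.int64(323), np.i
[... 1070 characters left out ...]
17 along 52.21397438572673 across -0.6400663537018261
170 15 318.0 along 47.13056317956388 across -0.7280831890695989
180 14 318.5 along 41.9921776851196 across -0.49167245293774364
190 14 318.5 along 36.788717679141115 across -0.5071593194439554
200 16 317.5 along 31.508534932786343 across -1.0376529028611667
210 16 317.5 along 26.135684535211265 across -1.0583880587480525
220 15 318.0 along 20.657026769784324 across -0.8177021198190086
230 16 318.5 along 15.058352989948911 across -0.5723243488415259
240 14 318.5 along 9.324300440116119 across -0.5896438962073969
250 14 318.5 along 3.4367137632380036 across -0.6074774801906123
260 14 318.5 along -2.623460360445345 across -0.6258848421741507
```

The held bar is level and about 43 mm above the reported TCP z, with its middle about 27 mm ahead of the grip. I'll stage outside the tip on the arm's line, lower to bar z≈240, then slide in.

```bash
python3 -m crank '[{"dx":-0.006,"dy":0.004,"dz":0,"yaw":0.05},{"dx":-0.006,"dy":0.004,"dz":-0.015,"yaw":0},{"dx":0,"dy":0,"dz":-0.02,"yaw":0},{"dx":0,"dy":0,"dz":-0.02,"yaw":0},{"dx":0,"dy":0,"dz":-0.012,"yaw":0},{"dx":0,"dy":0,"dz":-0.006,"yaw":0},{"dx":0,"dy":0,"dz":0,"yaw":0}]' 0 50
python3 - <<'E'
from h import *
np.set_printoptions(precision=1,suppress=True)
p=telemetry.state()['ee_pos'];print(p)
m={}
for n in('scene','side'):
  im=eyes.grab_frame(n);cv2.imwrite('pics/raw9_%s.png'%n,im[:,:,::-1]);h=cv2.cvtColor(im,cv2.COLOR_RGB2HSV);m[n]=(h[...,0]>=4)&(h[...,0]<=15)&(h[...,1]>150)&(h[...,2]>60)
t=np.radians(15.3);X=np.array([np.cos(t),np.sin(t),0])
for s in(-16,27,48,69):print(s,[proj(n,p+[0,0,43]+s*X) for n in m])
a=m['scene'];print([(c,a[155:200,c].nonzero()[0].min()+155,a[155:200,c].nonzero()[0].max()+155) for c in range(360,400) if a[155:200,c].any()])
a=m['side'];print([(r,a[r,300:345].nonzero()[0].min()+300,a[r,300:345].nonzero()[0].max()+300) for r in range(110,180,3) if a[r,300:345].any()])
E
```

```text
time_s: 18.42
ee_pos: [631.9, 31.3, 197.8]
ee_rot: [180.0, 0.0, 15.3]
force: [0.0, 0.1, -2.8]
gripper_width: 6.8
gripper_force: 50.0
[631.9  31.3 197.8]
-16 [array([358.4, 168.4]), array([321.5, 141.4])]
27 [array([373.6, 173.9]), array([333.7, 135.3])]
48 [array([381.1, 176.7]), array([339.5, 132.5])]
69 [array([388.7, 179.5]), array([345.1, 129.7])]
[(360, np.int64(193), np.int64(193)), (362, np.int64(192), np.int64(192)), (364, np.int64(193), np.int64(193)), (365, np.int64(186), np.int64(192)), (366, np.int64(187), np.int64(193)), (372, np.int64(173), np.int64(174)), (373, np.int64(173), np.int64(175)), (374, np.int64(173), np.int64(175)), (375, np.int64(174), np.int64(176)), (376, np.int64(174), np.int64(176)), (377, np.int64(174), np.int64(176)), (378, np.int64(175), np.int64(193)), (379, np.int64(175), np.int64(194)), (380, np.int64(175), np.int64(177)), (381, np.int64(176), np.int64(197)), (382, np.int64(176), np.int64(178)), (383, np.int64(176), np.int64(198)), (384, np.int64(177), np.int64(199)), (385, np.int64(177), np.int64(198)), (386, np.int64(178), np.int64(180)), (387, np.int64(178), np.int64(180)), (388, np.int64(178), np.int64(199)), (389, np.int64(179), np.int64(199)), (390, np.int64(180), np.int64(196)), (391, np.int64(184), np.int64(193)), (392, np.int64(186), np.int64(190))]
[(131, np.int64(337), np.int64(344)), (134, np.int64(336), np.int64(339)), (140, np.int64(320), np.int64(323)), (143, np.int64(319), np.int64(322)), (146, np.int64(318), np.int64(322)), (149, np.int64(317), np.int64(321)), (152, np.int64(316), np.int64(319)), (155, np.int64(316), np.int64(318)), (158, np.int64(316), np.int64(318)), (161, np.int64(316), np.int64(318)), (164, np.int64(317), np.int64(318)), (167, np.int64(317), np.int64(318)), (170, np.int64(317), np.int64(318)), (173, np.int64(317), np.int64(318)), (176, np.int64(316), np.int64(318))]
```

```bash
python3 -m crank '[{"dx":-0.003,"dy":0.012,"dz":0,"yaw":0},{"dx":-0.005,"dy":0.018,"dz":0,"yaw":0},{"dx":-0.005,"dy":0.018,"dz":0,"yaw":0},{"dx":-0.005,"dy":0.018,"dz":0,"yaw":0},{"dx":-0.005,"dy":0.018,"dz":0,"yaw":0},{"dx":-0.003,"dy":0.012,"dz":0,"yaw":0},{"dx":-0.002,"dy":0.006,"dz":0,"yaw":0},{"dx":0,"dy":0,"dz":0,"yaw":0}]' 0 50
python3 - <<'E'
from h import *
np.set_printoptions(precision=1,suppress=True)
p=telemetry.state()['ee_pos'];print(p)
t=np.radians(15.3);X=np.array([np.cos(t),np.sin(t),0])
for n in('scene','side'):
  im=eyes.grab_frame(n);cv2.imwrite('pics/raw10_%s.png'%n,im[:,:,::-1])
  print(n,[proj(n,p+[0,0,43]+s*X) for s in(16,27,69)],'hook tip/seat',proj(n,[640.9,105.2,220.9]),proj(n,[635.3,120.3,209]))
g=cv2.cvtColor(cv2.imread('pics/raw10_side.png'),cv2.COLOR_BGR2HSV)
# where is the aluminium tip in side image now vs raw_d5
a=cv2.imread('pics/raw_d5.png').astype(int);b=cv2.imread('pics/raw10_side.png').astype(int)
print(np.abs(a-b).sum(2)[128:146:2,296:320:2])
E
```

```text
time_s: 19.52
ee_pos: [609.4, 113.0, 198.1]
ee_rot: [180.0, 0.0, 15.4]
force: [-0.7, 0.1, -2.6]
gripper_width: 6.7
gripper_force: 50.0
[609.4 113.  198.1]
scene [array([381. , 148.9]), array([384.8, 150.2]), array([399.5, 155.3])] hook tip/seat [382.4 159.1] [383.5 157.1]
side [array([306. , 126.2]), array([309.1, 124.8]), array([320.6, 119.6])] hook tip/seat [314.  133.7] [309.3 136.1]
[[287 291 197 105  38  39  39  21   6  15  13   4]
 [115 144 267 294 242  60  45  24  12   3   5  15]
 [151  82 102 194 245 131  32  13  16  14   5   2]
 [153  79  33  53 158 139  33  10  17  16  12   2]
 [128  23  21  19  44  63  24   8   5  11   7   8]
 [ 56  11  12   1  13  43  45  18   2   3  12   2]
 [ 26   8   5   3   4  17  10  13   2   6  12   3]
 [ 14  10   7   3  12   3   1  17  16   8   6  33]
 [ 11   6  12   3   3  19  30  42  58  54  33  25]]
```

Bar centred above the V, with the arm unmoved in the side image. Lowering in small steps while watching the force.

```bash
python3 -m crank '[{"dx":0,"dy":0,"dz":-0.008,"yaw":0},{"dx":0,"dy":0,"dz":-0.008,"yaw":0},{"dx":0,"dy":0,"dz":-0.006,"yaw":0},{"dx":0,"dy":0,"dz":-0.005,"yaw":0},{"dx":0,"dy":0,"dz":-0.004,"yaw":0},{"dx":0,"dy":0,"dz":0,"yaw":0}]' 0 50; python3 -m crank '[{"dx":0,"dy":0,"dz":-0.003,"yaw":0},{"dx":0,"dy":0,"dz":-0.002,"yaw":0},{"dx":0,"dy":0,"dz":0,"yaw":0}]' 0 50;
```

```text
time_s: 20.38
ee_pos: [609.3, 112.9, 173.0]
ee_rot: [180.0, 0.0, 15.3]
force: [0.6, 0.1, -2.2]
gripper_width: 6.2
gripper_force: 50.0
time_s: 20.75
ee_pos: [609.3, 112.9, 169.1]
ee_rot: [180.0, 0.0, 15.3]
force: [0.4, -0.0, -2.0]
gripper_width: 6.6
gripper_force: 50.0
```

```bash
for i in 1 2 3; do python3 -m crank '[{"dx":0,"dy":0,"dz":-0.002,"yaw":0},{"dx":0,"dy":0,"dz":0,"yaw":0}]' 0 50; done
```

```text
time_s: 21.0
ee_pos: [609.4, 113.0, 167.6]
ee_rot: [-180.0, -0.0, 15.3]
force: [1.0, -0.8, -2.3]
gripper_width: 6.6
gripper_force: 50.0
time_s: 21.25
ee_pos: [609.6, 113.5, 166.4]
ee_rot: [-180.0, -0.1, 15.3]
force: [-0.5, 1.8, -2.4]
gripper_width: 6.8
gripper_force: 50.0
time_s: 21.5
ee_pos: [609.8, 113.8, 165.3]
ee_rot: [-179.9, -0.1, 15.4]
force: [-2.1, 3.9, 3.5]
gripper_width: 6.8
gripper_force: 50.0
```

Contact: +3.5 N up, with a push toward the post, so the bar is on the V's outer slope. I'll ease up, shift about 3 mm inward and lower again.

```bash
python3 -m crank '[{"dx":0,"dy":0,"dz":0.003,"yaw":0},{"dx":-0.001,"dy":0.004,"dz":0,"yaw":0},{"dx":0,"dy":0,"dz":0,"yaw":0}]' 0 50;  for i in 1 2; do python3 -m crank '[{"dx":0,"dy":0,"dz":-0.002,"yaw":0},{"dx":0,"dy":0,"dz":0,"yaw":0}]' 0 50; done
```

```text
time_s: 21.88
ee_pos: [608.6, 114.4, 166.3]
ee_rot: [179.8, 0.1, 15.3]
force: [0.8, -3.0, -2.6]
gripper_width: 6.8
gripper_force: 50.0
time_s: 22.12
ee_pos: [608.8, 114.6, 165.8]
ee_rot: [179.9, 0.0, 15.3]
force: [-0.4, -5.0, 2.3]
gripper_width: 6.7
gripper_force: 50.0
time_s: 22.38
ee_pos: [609.4, 114.4, 165.1]
ee_rot: [179.8, -0.1, 15.3]
force: [-1.1, -5.2, 5.8]
gripper_width: 6.8
gripper_force: 50.0
```

```bash
python3 -m crank '[{"dx":0.0005,"dy":-0.002,"dz":0,"yaw":0},{"dx":0,"dy":0,"dz":0,"yaw":0}]' 0 50; python3 -m crank '[{"dx":0,"dy":0,"dz":0,"yaw":0},{"dx":0,"dy":0,"dz":0,"yaw":0}]' 0 50
```

```text
time_s: 22.62
ee_pos: [609.5, 114.4, 165.0]
ee_rot: [180.0, -0.1, 15.3]
force: [-1.4, -3.1, 5.9]
gripper_width: 6.9
gripper_force: 50.0
time_s: 22.88
ee_pos: [609.4, 114.4, 164.9]
ee_rot: [180.0, -0.1, 15.3]
force: [-1.1, -3.1, 5.7]
gripper_width: 6.9
gripper_force: 50.0
```

```bash
python3 -m crank '[{"dx":-0.0005,"dy":-0.0025,"dz":0.001,"yaw":0},{"dx":0,"dy":0,"dz":0,"yaw":0}]' 0 50
```

```text
time_s: 23.12
ee_pos: [609.3, 114.0, 165.1]
ee_rot: [-179.9, -0.2, 15.3]
force: [1.1, 3.9, 3.5]
gripper_width: 6.6
gripper_force: 50.0
```

```bash
python3 -m crank '[{"dx":0,"dy":0.0012,"dz":0,"yaw":0},{"dx":0,"dy":0,"dz":0,"yaw":0}]' 0 20;python3 -m crank '[{"dx":0,"dy":0,"dz":0,"yaw":0},{"dx":0,"dy":0,"dz":0,"yaw":0}]' 0 5
```

```text
time_s: 23.38
ee_pos: [609.3, 113.9, 164.8]
ee_rot: [-180.0, -0.1, 15.4]
force: [1.7, 2.7, 3.8]
gripper_width: 7.6
gripper_force: 20.0
time_s: 23.62
ee_pos: [608.8, 113.7, 164.3]
ee_rot: [-180.0, -0.0, 15.3]
force: [2.1, 3.3, 2.4]
gripper_width: 8.0
gripper_force: 5.0
```

```bash
python3 -m crank '[{"dx":0.001,"dy":0.0015,"dz":0,"yaw":0},{"dx":0,"dy":0,"dz":0,"yaw":0}]' 0 4
```

```text
time_s: 23.88
ee_pos: [608.8, 113.9, 164.1]
ee_rot: [179.9, 0.1, 15.3]
force: [0.8, 0.8, 2.4]
gripper_width: 7.8
gripper_force: 4.0
```

Lateral forces are about zero and the hook carries the weight. Opening a little at first.

```bash
python3 -m crank '[{"dx":0,"dy":0,"dz":0,"yaw":0},{"dx":0,"dy":0,"dz":0,"yaw":0},{"dx":0,"dy":0,"dz":0,"yaw":0}]' 0.13 4; python3 -m crank '[{"dx":0,"dy":0,"dz":0,"yaw":0},{"dx":0,"dy":0,"dz":0,"yaw":0},{"dx":0,"dy":0,"dz":0,"yaw":0}]' 0.3 4
python3 - <<'E'
from h import *
np.set_printoptions(precision=1,suppress=True)
s=telemetry.state();print(s['force'],s['ee_pos'])
for n in('scene','side'):
  im=eyes.grab_frame(n);cv2.imwrite('pics/raw11_%s.png'%n,im[:,:,::-1]);h=cv2.cvtColor(im,cv2.COLOR_RGB2HSV);a=((h[...,0]>=4)&(h[...,0]<=15)&(h[...,1]>160)&(h[...,2]>70)).astype(np.uint8)
  k,l,st,c=cv2.connectedComponentsWithStats(a)
  print(n,[st[i].tolist() for i in range(1,k) if st[i,4]>20])
  print(proj(n,[635,120.5,209]))
E
```

```text
time_s: 24.25
ee_pos: [609.1, 114.4, 164.1]
ee_rot: [180.0, 0.1, 15.3]
force: [-0.6, 0.6, 0.3]
gripper_width: 11.6
gripper_force: 0.0
time_s: 24.62
ee_pos: [609.4, 114.7, 164.5]
ee_rot: [180.0, -0.0, 15.3]
force: [-0.2, 0.4, 0.4]
gripper_width: 27.1
gripper_force: 0.0
[-0.2  0.4  0.4] [609.4 114.7 164.5]
scene [[593, 0, 47, 33, 949], [550, 94, 8, 9, 21], [290, 132, 33, 21, 127], [383, 156, 19, 16, 56], [475, 163, 13, 9, 91], [495, 162, 13, 11, 105], [548, 165, 11, 10, 30], [250, 168, 19, 18, 90], [270, 173, 10, 11, 26], [565, 175, 13, 12, 47], [242, 178, 18, 12, 49], [577, 179, 13, 11, 49], [237, 183, 9, 11, 24], [281, 183, 8, 12, 30], [244, 185, 10, 7, 30], [266, 185, 8, 8, 23], [590, 184, 9, 12, 36], [172, 189, 210, 189, 7854], [268, 188, 14, 11, 49], [223, 191, 11, 10, 25], [240, 193, 9, 11, 42], [247, 193, 19, 13, 52], [285, 194, 23, 29, 174], [256, 197, 18, 18, 101], [235, 205, 8, 12, 21], [243, 205, 10, 9, 24], [307, 204, 7, 11, 29], [303, 206, 47, 28, 229], [342, 234, 23, 22, 93], [322, 237, 15, 16, 61], [330, 246, 17, 14, 46], [367, 251, 11, 10, 33], [170, 253, 15, 13, 51], [352, 255, 11, 13, 36], [358, 269, 9, 11, 37]]
[383.4 157. ]
side [[335, 113, 7, 6, 35], [315, 128, 16, 30, 140], [292, 140, 9, 37, 111], [354, 150, 9, 9, 23], [224, 186, 10, 59, 226], [470, 244, 16, 14, 36]]
[309.2 136.1]
```

```bash
python3 -m crank '[{"dx":0,"dy":0,"dz":0.005,"yaw":0},{"dx":0,"dy":0,"dz":0.01,"yaw":0},{"dx":0,"dy":0,"dz":0.015,"yaw":0},{"dx":0,"dy":0,"dz":0.03,"yaw":0},{"dx":0,"dy":0,"dz":0.04,"yaw":0},{"dx":0,"dy":0,"dz":0.04,"yaw":0},{"dx":-0.05,"dy":0,"dz":0.01,"yaw":0},{"dx":-0.07,"dy":-0.02,"dz":0,"yaw":0},{"dx":-0.07,"dy":-0.02,"dz":0,"yaw":0},{"dx":-0.05,"dy":-0.01,"dz":0,"yaw":0}]' 0.3 4; python3 -m crank '[{"dx":0,"dy":0,"dz":0,"yaw":0},{"dx":0,"dy":0,"dz":0,"yaw":0},{"dx":0,"dy":0,"dz":0,"yaw":0},{"dx":0,"dy":0,"dz":0,"yaw":0},{"dx":0,"dy":0,"dz":0,"yaw":0},{"dx":0,"dy":0,"dz":0,"yaw":0},{"dx":0,"dy":0,"dz":0,"yaw":0},{"dx":0,"dy":0,"dz":0,"yaw":0}]'
cat > chk.py <<'E'
from h import *
import sys
np.set_printoptions(precision=1,suppress=True)
t=np.radians(15.3);X=np.array([np.cos(t),np.sin(t),0]);S=np.array([635.3,120.4,209])
for n,(x0,y0,x1,y1) in(('scene',(345,130,430,185)),('side',(280,105,345,185))):
  im=eyes.grab_frame(n);cv2.imwrite('pics/raw%s_%s.png'%(sys.argv[1],n),im[:,:,::-1]);h=cv2.cvtColor(im,cv2.COLOR_RGB2HSV)
  a=((h[...,0]>=4)&(h[...,0]<=15)&(h[...,1]>175)&(h[...,2]>75)).astype(np.uint8)
  k,l,st,c=cv2.connectedComponentsWithStats(a)
  for i in range(1,k):
    if st[i,4]>25 and x0<c[i][0]<x1 and y0<c[i][1]<y1:
      ys,xs=np.where(l==i);print(n,st[i].tolist(),[(int(q),round(float(ys[xs==q].mean()),1)) for q in np.unique(xs)])
  print(n,'pred bar -42,0,42',[proj(n,S+s*X) for s in(-42,0,42)],'rimends',[proj(n,S+s*X+[0,0,-87]) for s in(-56,56)])
E
python3 chk.py 12
```

```text
time_s: 25.98
ee_pos: [415.3, 74.1, 285.6]
ee_rot: [180.0, -0.1, 15.3]
force: [-0.3, 1.2, -0.2]
gripper_width: 27.4
gripper_force: 0.0
time_s: 26.98
ee_pos: [417.4, 74.6, 284.5]
ee_rot: [180.0, -0.0, 15.3]
force: [-0.8, -0.2, 0.9]
gripper_width: 27.5
gripper_force: 0.0
scene [368, 151, 34, 20, 93] [(368, 152.0), (369, 152.0), (370, 152.0), (371, 152.5), (372, 153.0), (373, 153.5), (374, 154.0), (375, 154.0), (376, 155.0), (377, 155.0), (378, 155.0), (379, 155.5), (380, 155.5), (381, 156.0), (382, 156.5), (383, 157.0), (384, 157.0), (385, 157.5), (386, 158.0), (387, 158.0), (388, 158.5), (389, 159.0), (390, 159.5), (391, 160.0), (392, 160.0), (393, 160.5), (394, 161.0), (395, 161.0), (396, 161.5), (397, 162.0), (398, 162.5), (399, 164.5), (400, 167.0), (401, 169.5)]
scene pred bar -42,0,42 [array([369.4, 152.1]), array([383.5, 157.1]), array([397.8, 162.2])] rimends [array([362.6, 168.1]), array([398., 181.])]
side [333, 113, 9, 6, 45] [(333, 115.0), (334, 115.0), (335, 115.0), (336, 115.5), (337, 115.5), (338, 115.5), (339, 115.5), (340, 115.0), (341, 115.0)]
side [316, 128, 15, 30, 129] [(316, 132.5), (317, 133.0), (318, 132.0), (319, 132.0), (320, 132.0), (321, 133.0), (322, 136.9), (323, 143.0), (324, 143.7), (325, 141.2), (326, 131.5), (327, 131.5), (328, 130.5), (329, 131.0), (330, 131.0)]
side [292, 135, 18, 42, 120] [(292, 153.0), (293, 154.5), (294, 162.0), (295, 160.3), (296, 145.5), (297, 144.0), (298, 142.0), (299, 140.5), (300, 140.5), (301, 139.5), (302, 139.0), (303, 139.0), (304, 139.0), (305, 138.0), (306, 137.5), (307, 137.5), (308, 136.5), (309, 135.5)]
side pred bar -42,0,42 [array([297.5, 141.6]), array([309.3, 136.1]), array([320.6, 130.8])] rimends [array([295. , 172.9]), array([324.3, 157.4])]
```

The hung bar lies within 1 px of the predicted level, centred pose in the fully-out hook. A last check for stillness, and that the arm and other items are unmoved.

```bash
python3 -m crank '[{"dx":0,"dy":0,"dz":0,"yaw":0},{"dx":0,"dy":0,"dz":0,"yaw":0},{"dx":0,"dy":0,"dz":0,"yaw":0},{"dx":0,"dy":0,"dz":0,"yaw":0},{"dx":0,"dy":0,"dz":0,"yaw":0},{"dx":0,"dy":0,"dz":0,"yaw":0}]'
python3 chk.py 13 >/dev/null; python3 - <<'E'
import cv2,numpy as np
L=lambda f:cv2.imread('pics/'+f).astype(int)
def d(a,b,x0,y0,x1,y1):e=np.abs(L(a)-L(b)).sum(2)[y0:y1,x0:x1];return round(float(e.mean()),1),int(e.max())
print('still',d('raw12_scene.png','raw13_scene.png',350,110,420,200),d('raw12_side.png','raw13_side.png',270,105,340,190))
print('arm bar side vs after click',d('raw_d5.png','raw13_side.png',278,115,304,130))
print('noise ref',d('raw12_scene.png','raw13_scene.png',60,240,180,350))
print('house',d('raw_s1.png','raw13_scene.png',325,255,362,298),'blue',d('raw_s1.png','raw13_scene.png',250,204,300,255),d('raw_d1.png','raw13_side.png',290,237,345,310))
E
```

```text
time_s: 27.82
ee_pos: [417.4, 74.6, 284.5]
ee_rot: [180.0, 0.0, 15.3]
force: [-0.3, 0.0, -0.9]
gripper_width: 27.2
gripper_force: 0.0
still (5.0, 21) (4.9, 27)
arm bar side vs after click (15.1, 76)
noise ref (4.9, 24)
house (11.2, 31) blue (10.0, 103) (10.9, 163)
```

```bash
python3 - <<'E'
import cv2
def mt(a,b,x0,y0,x1,y1):
  A=cv2.imread('pics/'+a);B=cv2.imread('pics/'+b)
  r=cv2.matchTemplate(cv2.resize(B[y0-6:y1+6,x0-6:x1+6],None,fx=4,fy=4),cv2.resize(A[y0:y1,x0:x1],None,fx=4,fy=4),cv2.TM_CCOEFF_NORMED)
  _,v,_,l=cv2.minMaxLoc(r);print(v,l[0]/4-6,l[1]/4-6)
mt('raw_d5.png','raw13_side.png',278,115,305,132)
mt('raw_s5.png','raw13_scene.png',384,118,402,152)
mt('raw_d1.png','raw13_side.png',290,237,345,300);mt('raw_s1.png','raw13_scene.png',250,204,300,250);mt('raw_s1.png','raw13_scene.png',325,255,362,298)
E
```

```text
0.9853613972663879 0.25 0.0
0.9824439883232117 0.0 0.0
0.9621075987815857 0.0 0.0
0.9976701140403748 0.0 0.0
0.9990941286087036 0.0 0.0
```

```bash
python3 -c "
from workcell import ticket
print(ticket.job_done())"
```

```text
the job is handed in; nothing more can be done
None
```

The drip arm is out at its stop, and the orange-handled basket hangs level, centred and still in the hook. The blue-handled basket and the house did not move. The job is handed in at about 28 s of the 64 s; it returned no verdict.

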